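# Slide the recipe box up the ramp into its tray

## Robot

A 6-joint arm with a two-finger parallel gripper is mounted at the origin on the work surface. World frame = base frame: x ahead of the robot, y to its left, z up, the work surface at z = 0. Lengths are in m, angles in rad, forces in N, time in s.
With the tool pointing down it reaches from about 0.25 to 0.725 m from the base axis. Payload 4 kg.
Tool frame: the origin (TCP) lies midway between the tips of the shut fingers; the grasp point (between the pads) lies 19 mm behind it; z points along the fingers, x is the direction in which the jaws open and shut, and the axes are right-handed (so a half turn about z gives the same grasp; the last joint's range is limited). The gripper opens to 85 mm and grips with 20 to 120 N. Pads are 22 mm wide; open, the fingers measure 114 mm over their backs; the gripper's body (76 mm by 85 mm) begins 54 mm behind the grasp point. The pads swing forward as they close: fully open they stand 13 mm farther back than shut.
Start: joints at [-1.349, 0.241, 0.005, 1.335, 0, 1.571], TCP at [0.11, -0.488, 0.231] pointing down, gripper open.
Joint ranges: [-2.72, 2.72], [-1.05, 1.87], [-1.09, 1.28], [-1.99, 2.15], [-1.42, 1.44], [-3.14, 3.14]. Speed limits (rad/s): [2.79, 2.79, 3.14, 3.14, 3.14, 3.14].

## Interface

Orientations are given as a unit quaternion [x, y, z, w].
In Python, from workcell import bot, vision, ticket gives the robot as it stands.
- The arm moves only by the tool play_rows, never from a script. Its argument "deltas" is one flat list of numbers, 5 for each row, row after row: the opening, from 0 (shut) to 1 (fully open), then the shift along the tool's x, y, z in units of 60 mm (1.0 is 60 mm), then the turn about the tool's z in degrees. A call has 1 to 12 rows; each row shifts and turns the pose as measured when the row begins, along the tool's axes as they then stand; what a row does not reach is not made up. A row lasts 1/8 s, in which the tool goes at most 62.5 mm and 10.7 degrees, less where a joint would pass 70% of its speed; a pose out of reach is approached as far as the arm can. A call is refused whole if a number of a shift passes 1 or a number of a turn 10.7, either way. A call with a gripper value outside its range is refused whole. The fingers move at their own pace and stop on an object; the grip force is fixed at half the most. Time passes only in rows, so rows that do not move let the fingers close. It gives the time, the measured TCP pose, the force and the opening at its end, in the units of the state.
- bot.get_obs(): the state, without advancing time (a new reading comes with each control period).
- vision.camera(name): name is "side" or "top" or "wrist"; returns a dict with "color" (480x640x3 uint8, blue, green, red), "intrinsics" (3x3 intrinsics, pixels), "rvec" (rotation vector, rad) and "tvec" (3), from world to camera coordinates, as OpenCV has them. Camera axes: x right, y down, z forward; pixel columns grow to the right and rows downward; lengths in m; the calibration is good to about 2 mm. A picture is of the moment at which its call begins. There is no depth.
- ticket.job_done(): hands the job in, once; it reports no verdict.
The state is a dict: "clock": time; "joint_pos": joint angles; "joint_vel": joint speeds; "tau": joint torques, N m; "eef_pos": TCP position; "tool_rot": TCP orientation; "ft_force": force on the tool from outside, world axes, zero at the start; "ft_torque": the same for the moment, N m; "grip_width": finger opening in m.
Only numpy, scipy, OpenCV 4.12 (cv2) and the standard library are available. Lean on these libraries where they do the work, as an engineer would, in place of code of your own. Each camera call takes 0.05 s, during which the arm holds its last target. There are 200 camera calls.

## Task

Line up the grey recipe box with the tray and, without lifting it, push it up the shallow ramp and over the lip so that it sits flat and square between the rails of the wooden tray. Keep pushing it gently until it comes up against the aluminium bookend, hold it pressed there with light, steady pressure for a second, never ramming or forcing it, then let go and leave it there. Do not knock the box over or disturb the other things on the table.

Things in the scene. Friction and masses are not known exactly. Their poses are not given: they have to be found in the camera images.
- recipe_box: grey plastic recipe box, clip-on lid; 95 mm along its x, 120 along y, 72 high, upright sides, too wide to grasp: push it. Origin: centre of underside. 0.4 to 0.85 kg; sliding takes 2 to 9 N. Starts before the ramp, up to 0.35 rad askew, 30 mm off line; its x must end along tray x. Fingertips cling to its sides: follow its rise and fall, or it jams; over 40 N is forcing it.
- tray: wooden tray with ramp, fixed. x: pushing direction; y across; z up; origin on the centre line at table height under the inner edge of the lip. Along x: ramp rises from the table at -100 mm to 14 mm high at -8; lip flat, 14 mm high, -8 to 0; then a step down to the flat floor, 8 mm above the table, 0 to 190. The box pitches up the ramp, then tips over the lip (its rear jumps up 13 mm).
- ramp_foot (a point): middle of the ramp's lower edge (tray x = -100 mm), at table height. Rails run along both sides from here to the far end: inner faces at tray y = +-63 mm (3 mm play each side of the box), 10 mm thick, tops 32 mm above the table. In front of this point, to -130 mm, their ends flare outwards by 13 mm each side.
- end_block: wooden block fixed across the tray's far end, 20 mm thick, 126 wide, 50 high; origin under its centre (tray x = 180 mm, on the tray floor). Two rods carry the bookend before it: an upright aluminium plate, 100 mm wide, 70 high, 6 thick, parallel to the block, clamped so that its front face is somewhere from 112 to 147 mm along tray x.
- rods (a point): point on the block's front face between the rods, 38 mm above the table. Where the plate stands on its rods is not measured: feel (or look) for it. It is rigid: press the box on it with about 5 to 15 N for a second, beyond the box's own sliding resistance; over 22 N is ramming, and 3 N is too little.
- mug: blue enamel mug, 82 mm diameter, 82 mm high, handle on its +y side; bystander; origin at its underside centre
- flashlight: aluminium flashlight lying on the table, 135 mm long along its x, 38 mm at the head; bystander; origin at its underside centre
- pepper_mill: beechwood pepper mill, 56 mm diameter, 162 mm high; bystander; origin at its underside centre
- glass_jar: small empty glass jar, 60 mm diameter, 70 mm high; bystander; origin at its underside centre
- spice_tin: plain steel tin, 54 mm diameter, 75 mm high; bystander; origin at its underside centre
- bowl: white bowl, 120 mm diameter, 45 mm high; bystander; origin at its underside centre
There are look-alikes about, which are no part of the job. What is shaped like the recipe_box but green or orange is not meant.

How it is judged:
By the outcome, as a careful person would: the job done as asked, in the order asked, and still so for the second after the job is handed in, with the robot touching nothing.
It also fails if it takes over 72 s, if anything falls off the work surface, if the arm or the gripper's body presses on something with over 40 N, if the wrist force passes 120 N, or if a joint passes its speed limit or range.

## Working session

There is one attempt and no reset: what is moved stays moved. The work goes in short steps, Python scripts to look and compute and a tool call to move; the robot and the scene stay as the last step left them, time stands still between calls to the robot, and variables do not carry over. Pictures are saved under pics/ and viewed, about 8 in all and at most 12, crops included, and the job is handed in when it is done.

Besides the shell and the picture viewer there is one more tool, called after ">>>" as name(argument=value, ...) on one line, values as JSON. play_rows: Moves the arm, as the interface text tells. Its arguments: {"type":"object","properties":{"deltas":{"type":"array"}},"required":["deltas"]}

```bash
mkdir -p pics && ls
cat > h.py <<'E'
from workcell import bot, vision, ticket
import numpy as np, cv2
def snap(name,fn):
    c=vision.camera(name); cv2.imwrite('pics/'+fn,c['color']); np.savez('pics/'+fn[:-4]+'.npz',K=c['intrinsics'],r=c['rvec'],t=c['tvec']); return c
def ray(fn,uv,z):
    d=np.load('pics/'+fn+'.npz'); R=cv2.Rodrigues(d['r'])[0]; t=d['t'].reshape(3)
    o=-R.T@t; v=R.T@np.linalg.inv(d['K'])@np.array([uv[0],uv[1],1.]); return o+v*(z-o[2])/v[2]
def proj(fn,P):
    d=np.load('pics/'+fn+'.npz'); return cv2.projectPoints(np.array(P,float).reshape(-1,1,3),d['r'],d['t'],d['K'],None)[0].reshape(-1,2)
E
python3 - <<'E'
from h import *
for n in('top','side'):
    snap(n,n+'0.png')
print(bot.get_obs())
E
```

```text
pics
{'clock': 0.1, 'joint_pos': array([-1.34899745e+00,  2.41361662e-01,  3.86693755e-03,  1.33522321e+00,
       -1.09101353e-05,  1.57080452e+00]), 'joint_vel': array([ 1.29212574e-03, -7.09068584e-05,  1.82788153e-03, -1.70464583e-04,
       -1.32511841e-03,  3.38932619e-04]), 'tau': array([-2.70552036e-04, -3.73137939e+01,  2.53009844e+01,  1.08645068e-02,
        1.43277919e-05,  1.24854878e-06]), 'eef_pos': array([ 0.10986345, -0.4871949 ,  0.23049305]), 'tool_rot': array([ 7.81017182e-01, -6.24508798e-01, -7.53816361e-04, -5.95764126e-04]), 'ft_force': array([-0.5634719 ,  0.05411506, -0.29526551]), 'ft_torque': array([ 0.02858779,  0.01208327, -0.00981325]), 'grip_width': 0.08527709809437771}
```

View pics/top0.png

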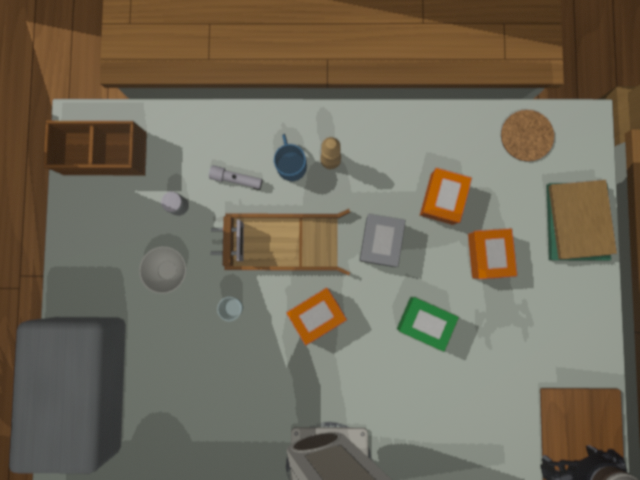

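View pics/side0.png

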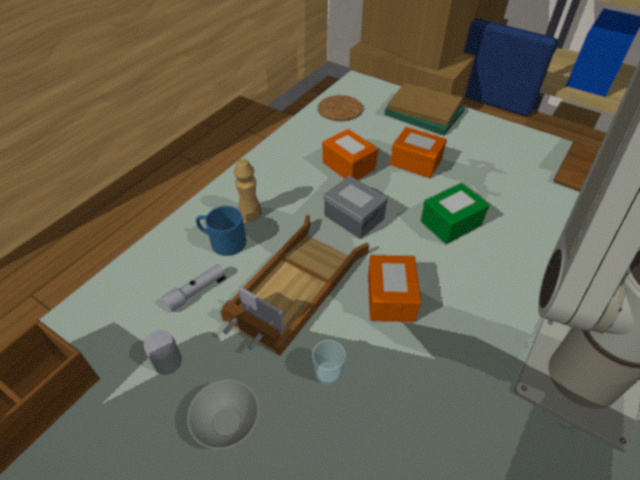

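The top view shows the tray at about px (225-350, 210-275), with its ramp to the right. The grey box is at about (383, 240), and pushing goes left in the image (world +y). The arm is at the lower right. I'll take a zoomed crop for corners.

Run:
```python
from h import *
im=cv2.imread('pics/top0.png')[195:290,205:415]
im=cv2.resize(im,None,fx=3.8,fy=3.8,interpolation=cv2.INTER_CUBIC)
for i in range(0,210,20): cv2.putText(im,str(205+i),(int(i*3.8),10),0,.35,(0,0,255)); cv2.line(im,(int(i*3.8),12),(int(i*3.8),18),(0,0,255))
for i in range(0,95,10): cv2.putText(im,str(195+i),(0,int(i*3.8)),0,.35,(0,0,255))
cv2.imwrite('pics/c1.png',im)
for uv in [(328,440),(383,240),(225,243)]: print(ray('top0',uv,0.))
d=np.load('pics/top0.npz');R=cv2.Rodrigues(d['r'])[0];print(-R.T@d['t'].reshape(3),R,d['K'])
```

```text
[0.06434278 0.0021836  0.        ]
[ 0.57177983 -0.13912749  0.        ]
[0.56191609 0.27399155 0.        ]
[0.4654358  0.00779762 1.37241624] [[ 0.00570364 -0.99991639 -0.01160489]
 [-0.9959141  -0.00463412 -0.09018662]
 [ 0.0901253   0.01207186 -0.99585727]] [[526.62053197   0.         320.37978138]
 [  0.         526.62053197 232.89498268]
 [  0.           0.           1.        ]]
```

View pics/c1.png

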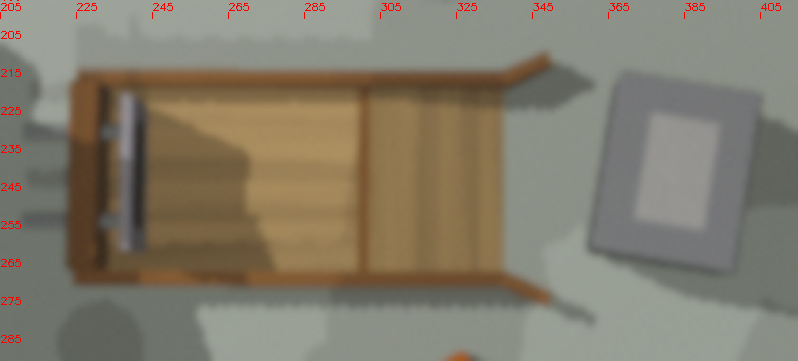

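The crop shows the ramp foot edge at crop u≈503, the lip at u≈359-368, and the plate top at u≈120-132. The box top corners are at about (620,71), (763,95), (733,275) and (588,250).

Run:
```python
from h import *
from scipy.optimize import least_squares
f=lambda u,v:(205+u/3.8,195+v/3.8)
def T(p,P): 
    c,s=np.cos(p[2]),np.sin(p[2]);P=np.array(P,float);return np.c_[p[0]+c*P[:,0]-s*P[:,1],p[1]+s*P[:,0]+c*P[:,1],P[:,2]]
def fit(P,uv,p0):
    uv=np.array([f(*a) for a in uv]); r=least_squares(lambda p:(proj('top0',T(p,P))-uv).ravel(),p0); 
    print(r.x,np.abs(r.fun).max(),r.fun.reshape(-1,2).round(1).tolist());return r.x
# tray x = world +y ; tray y = world -x => tray +y is image down
P=[(-100,-73,32),(-100,63,32),(-100,-63,0),(-100,63,0),(0,-63,14),(0,63,14),(190,-73,32)]
P=[(-100,73,32),(-100,-73,32),(-130,76,32),(-130,-76,32),(-100,0,0),(-8,0,14),(0,0,14)]
uv=[(503,283),(505,72),(549,298),(549,60),(503,180),(369,180),(359,180)]
# +y tray = image down
t=fit(np.array(P)/1e3,uv,[.57,.09,1.57])
b=fit(np.array([(47.5,-60,72),(-47.5,-60,72),(-47.5,60,72),(47.5,60,72)])/1e3,[(620,71),(763,95),(733,275),(588,250)],[.57,-.14,1.57])
c,s=np.cos(t[2]),np.sin(t[2]);d=b[:2]-t[:2];print('box in tray',c*d[0]+s*d[1],-s*d[0]+c*d[1],b[2]-t[2])
for u in(120,132):
  for v in (92,250):
    q=ray('top0',f(u,v),.078);d=q[:2]-t[:2];print('plate top',c*d[0]+s*d[1],-s*d[0]+c*d[1])
o=bot.get_obs(); from scipy.spatial.transform import Rotation as Ro
print(Ro.from_quat(o['tool_rot']).as_matrix().round(3))
```

```text
[0.56409484 0.07954409 1.57183941] 1.7230233784972597 [[0.4, 1.0], [-0.1, -0.6], [0.1, -1.7], [0.1, 1.5], [0.1, 0.3], [-0.1, -0.2], [-0.5, -0.2]]
[ 0.56530631 -0.13114717  1.3997149 ] 0.36138567548687206 [[-0.1, -0.4], [0.0, -0.0], [0.0, 0.3], [0.1, 0.1]]
box in tray -0.21069241695892252 -0.000991700810328146 -0.17212450674667412
plate top 0.15180736185604896 -0.051734571389795196
plate top 0.14984643690749555 0.051244270419970275
plate top 0.14396561679875708 -0.051760490592808066
plate top 0.1420607304327373 0.05121136159267654
[[ 0.22  -0.976 -0.   ]
 [-0.976 -0.22   0.002]
 [-0.002  0.    -1.   ]]
```

>>> play_rows(deltas=[0.7,0,0,0,-9.7,0.7,0,0,0,-9.7,0.7,0,0,0,-9.7,0.7,0,0,0,-9.7,0.7,0,0,0,-9.7,0.7,0,0,0,-9.7,0.7,0,0,0,-9.7,0.7,0,0,0,-9.7,0.7,0,0,0,0])

```text
clock: 1.23
eef_pos: [0.1091, -0.4838, 0.2255]
tool_rot: [1.0, 0.024, -0.001, -0.007]
ft_force: [-0.9, 0.3, 0.2]
grip_width: 0.0598
```

>>> play_rows(deltas=[0.7,0.84,-0.5,0,2.7,0.7,0.84,-0.5,0,0,0.7,0.84,-0.5,0,0,0.7,0.84,-0.5,0,0,0.7,0.84,-0.5,0,0,0.7,0.84,-0.5,0,0,0.7,0.84,-0.5,0,0,0.7,0.84,-0.5,0,0,0.7,0,0,0,0])

```text
clock: 2.35
eef_pos: [0.5257, -0.2409, 0.2244]
tool_rot: [1.0, -0.017, -0.002, -0.007]
ft_force: [-0.9, 0.0, 0.1]
grip_width: 0.0598
```

>>> play_rows(deltas=[0.7,0.64,-0.45,0,-2.0,0.7,0,0,0,0,0.7,0,0,0.8,0,0.7,0,0,0.8,0,0.7,0,0,0,0])

```text
clock: 2.98
eef_pos: [0.5615, -0.2161, 0.1262]
tool_rot: [1.0, -0.006, -0.004, -0.006]
ft_force: [0.0, 0.2, 0.6]
grip_width: 0.0602
```

Run:
```python
from h import *
o=bot.get_obs();print(o['eef_pos'],o['tool_rot'],o['joint_pos'],o['ft_force'])
a=snap('top','top1.png')['color'];b=snap('side','side1.png')['color'];
a=cv2.resize(a[160:300,290:490],(800,560));b=cv2.resize(b[60:360,150:550],(800,600))
cv2.imwrite('pics/a1.png',a);cv2.imwrite('pics/b1.png',b)
```

```text
[ 0.5615006  -0.21613364  0.12616876] [ 0.99995712 -0.00609524 -0.003882   -0.00579086] [-0.37149747  0.50987124  0.12311061  1.19542589  0.00804272  1.21144391] [0.03458722 0.16543063 0.57728254]
```

View pics/b1.png

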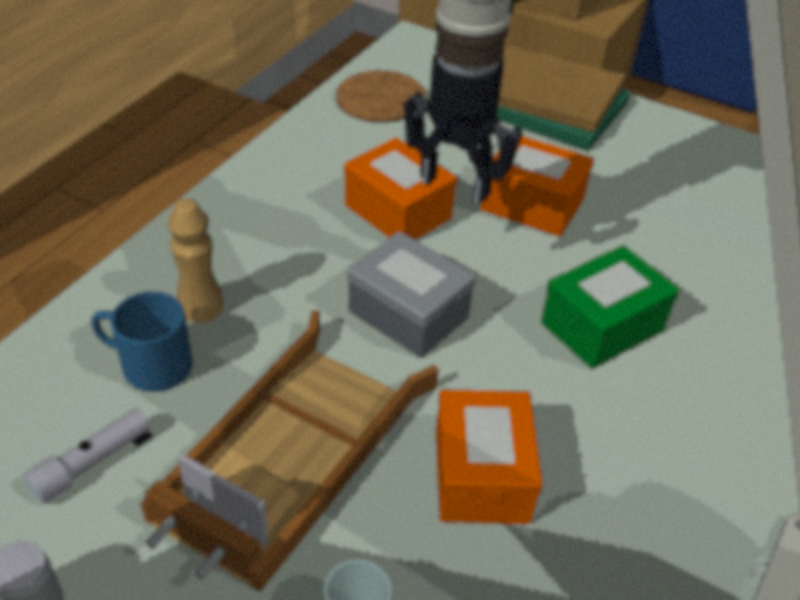

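The side view shows the gripper clear behind the grey box and between the orange ones. Descending.

>>> play_rows(deltas=[0.7,0.04,0,0.8,-0.7,0.7,0,0,0.8,0,0.7,0,0,0.1,0,0.7,0,0,0,0])

```text
clock: 3.58
eef_pos: [0.5768, -0.2225, 0.0411]
tool_rot: [1.0, -0.002, 0.012, 0.0]
ft_force: [-0.8, 0.2, 0.5]
grip_width: 0.0597
```

>>> play_rows(deltas=[0.7,0,0,0,0,0.7,0,0,0,0])

```text
clock: 3.82
eef_pos: [0.5798, -0.2239, 0.0461]
tool_rot: [1.0, -0.002, 0.015, 0.002]
ft_force: [-1.0, -0.4, 0.0]
grip_width: 0.0596
```

>>> play_rows(deltas=[0.7,0,0,0,0,0.7,0,0,0,0])

```text
clock: 4.08
eef_pos: [0.5809, -0.2243, 0.0481]
tool_rot: [1.0, -0.002, 0.017, 0.002]
ft_force: [-0.8, -0.2, -0.2]
grip_width: 0.0594
```

Run:
```python
from h import *
o=bot.get_obs()
for k in o: print(k,np.round(o[k],4))
```

```text
clock 4.075
joint_pos [-0.3722  0.5848  0.0305  0.9835  0.0077  1.2028]
joint_vel [ 0.0009 -0.0049  0.0028  0.0037  0.0017  0.0002]
tau [-1.61000e-02 -5.03308e+01  2.26116e+01 -2.56900e-01  2.40000e-02
 -0.00000e+00]
eef_pos [ 0.5809 -0.2243  0.0481]
tool_rot [ 0.9999 -0.002   0.0168  0.0024]
ft_force [-0.8093 -0.1798 -0.2404]
ft_torque [0.0413 0.0337 0.0182]
grip_width 0.0594
```

>>> play_rows(deltas=[0.7,-0.1,0,0.15,0,0.7,-0.1,0,0.15,0,0.7,-0.08,-0.05,0.1,0,0.7,0,0,0,0,0.7,0,0,0,0])

```text
clock: 4.7
eef_pos: [0.5622, -0.2205, 0.0204]
tool_rot: [1.0, -0.002, 0.015, 0.002]
ft_force: [0.4, 0.0, 0.2]
grip_width: 0.0598
```

Run:
```python
from h import *
b=snap('wrist','w1.png')['color'];a=snap('top','top2.png')['color']
a=cv2.resize(a[160:310,290:490],(640,480))[:, :400]
cv2.imwrite('pics/a2.png',np.hstack([cv2.resize(b,(400,300)),cv2.resize(a,(400,480))[:300]]))
cv2.imwrite('pics/a2.png',np.hstack([cv2.resize(b,(400,480)),cv2.resize(a,(400,480))]))
print(bot.get_obs()['eef_pos'],bot.get_obs()['tool_rot'])
```

```text
[ 0.56236029 -0.22051827  0.02063998] [ 0.99987883 -0.00205425  0.01532679  0.00178689]
```

View pics/a2.png

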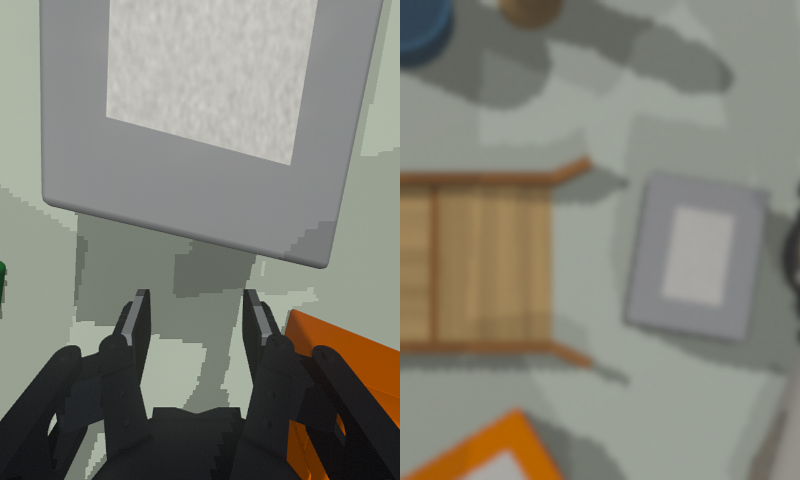

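The wrist view shows the open fingers behind the box, with its right rear corner nearest, so a straight push will turn the box square. Pushing gently.

>>> play_rows(deltas=[0.7,0.01,-0.1,0,0,0.7,0.01,-0.1,0,0,0.7,0,-0.1,0,0,0.7,0,-0.1,0,0,0.7,0,-0.07,0,0,0.7,0,-0.07,0,0,0.7,0,-0.07,0,0,0.7,0,-0.07,0,0,0.7,0,-0.07,0,0])

```text
clock: 5.92
eef_pos: [0.5661, -0.1756, 0.0219]
tool_rot: [1.0, -0.003, 0.017, 0.005]
ft_force: [0.0, -4.7, -0.7]
grip_width: 0.0598
```

```bash
cat >> h.py <<'E'
T0=np.array([.5641,.0795]);TY=1.5718
def st():
    o=bot.get_obs();from scipy.spatial.transform import Rotation as Ro
    M=Ro.from_quat(o['tool_rot']).as_matrix();p=o['eef_pos']
    print('t%.2f'%o['clock'],'tcp',p.round(4),'trayx of pads front %.1f'%((p[1]-T0[1])*1e3+11),'yaw deg %.2f'%np.degrees(np.arctan2(M[1,0],M[0,0])),'zaxis',M[:,2].round(3),'F',o['ft_force'].round(1),'w',o['grip_width'].round(4))
def crop(name,fn,x0,y0,x1,y1,s):
    a=snap(name,fn)['color'][y0:y1,x0:x1]; cv2.imwrite('pics/z_'+fn,cv2.resize(a,None,fx=s,fy=s,interpolation=cv2.INTER_CUBIC))
E
python3 -c "
from h import *
st()"
```

```text
Traceback (most recent call last):
  File "h.py", line 14, in st
    print('t%.2f'%o['clock'],'tcp',p.round(4),'trayx of pads front %.1f'%((p[1]-T0[1])*1e3+11),'yaw deg %.2f'%np.degrees(np.arctan2(M[1,0],M[0,0])),'zaxis',M[:,2].round(3),'F',o['ft_force'].round(1),'w',o['grip_width'].round(4))
                                                                                                                                                                                                           ^^^^^^^^^^^^^^^^^^^^^
AttributeError: 'float' object has no attribute 'round'
```

>>> play_rows(deltas=[0.7,-0.01,-0.05,0.01,-0.3,0.7,-0.01,-0.05,0.01,0,0.7,0,-0.05,0,0])

```text
clock: 6.3
eef_pos: [0.5659, -0.1678, 0.0219]
tool_rot: [1.0, -0.001, 0.019, 0.007]
ft_force: [-0.4, -4.5, 0.3]
grip_width: 0.0596
```

```bash
sed -i "s/o\['grip_width'\].round(4)/round(o['grip_width'],4)/" h.py && python3 -c "
from h import *
st()
crop('top','t3.png',290,190,440,290,5)"
```

```text
t6.30 tcp [ 0.5659 -0.1678  0.0219] trayx of pads front -236.3 yaw deg -0.07 zaxis [ 0.037 -0.013 -0.999] F [-0.4 -4.5  0.3] w 0.0596
```

View pics/z_t3.png

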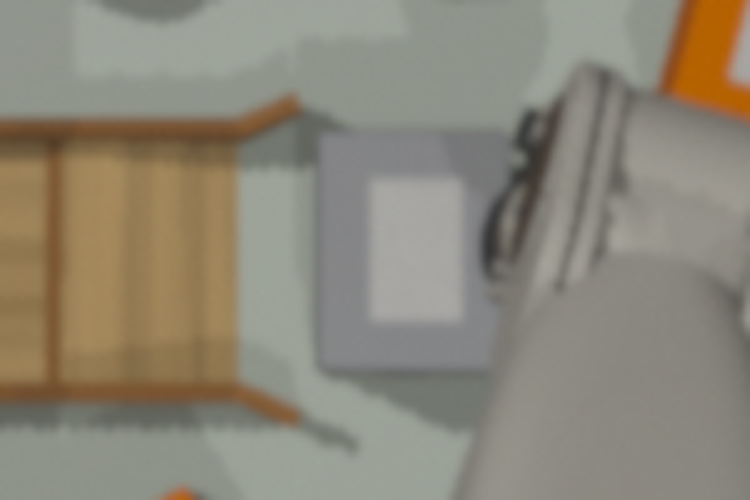

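The box now looks square: its front edge is at crop u≈320, spanning v 132-370. The rails' top inner edges are at v≈137 and 385.

```bash
python3 -c "
from h import *
f=lambda u,v:(290+u/5,190+v/5)
for u,v,z in [(320,132,.072),(320,370,.072),(180,120,.032),(180,137,.032),(180,385,.032),(180,398,.0),(238,250,0)]: print(u,v,ray('t3',f(u,v),z).round(4))
for s in (-73,-63,63,73): print(s,(proj('t3',[(.5641-s/1e3,-.01,.032)])-[290,190])*5)
"
```

```text
320 132 [ 0.6247 -0.0597  0.072 ]
320 370 [ 0.5065 -0.0597  0.072 ]
180 120 [0.6355 0.0099 0.032 ]
180 137 [0.6267 0.0099 0.032 ]
180 385 [0.4998 0.0093 0.032 ]
180 398 [0.4939 0.0093 0.    ]
238 250 [ 0.5712 -0.0207  0.    ]
-73 [[218.85300351 116.97544352]]
-63 [[218.78641665 136.34633869]]
63 [[217.93973563 382.65573393]]
73 [[217.87192267 402.3833148 ]]
```

>>> play_rows(deltas=[0.7,-0.02,-0.08,0.01,0,0.7,-0.02,-0.08,0,0,0.7,-0.01,-0.08,0,0,0.7,0,-0.08,0,0,0.7,0,-0.08,0,0,0.7,0,-0.08,0,0,0.7,0,-0.08,0,0])

```text
clock: 7.22
eef_pos: [0.5633, -0.1335, 0.0215]
tool_rot: [1.0, -0.001, 0.019, 0.008]
ft_force: [0.4, -4.5, 1.9]
grip_width: 0.06
```

```bash
python3 -c "
from h import *
st()"
```

```text
t7.22 tcp [ 0.5633 -0.1335  0.0215] trayx of pads front -202.0 yaw deg -0.10 zaxis [ 0.039 -0.016 -0.999] F [ 0.4 -4.5  1.9] w 0.06
```

>>> play_rows(deltas=[0.7,0,-0.07,0,0,0.7,0,-0.07,0,0,0.7,0,-0.07,0,0,0.7,0,-0.07,0,0,0.7,0,-0.07,0,0,0.7,0,-0.07,0,0])

```text
clock: 7.98
eef_pos: [0.563, -0.1103, 0.0216]
tool_rot: [1.0, -0.002, 0.019, 0.012]
ft_force: [-0.6, -7.0, 1.5]
grip_width: 0.0601
```

>>> play_rows(deltas=[0.7,0,-0.07,0,0,0.7,0,-0.07,0,0,0.7,0,-0.07,0,0,0.7,0,-0.07,0,0,0.7,0,-0.07,0,0,0.7,0,-0.07,0,0,0.7,0,-0.07,0,0,0.7,0,-0.07,0,0])

```text
clock: 8.98
eef_pos: [0.5624, -0.0809, 0.0216]
tool_rot: [1.0, -0.004, 0.018, 0.018]
ft_force: [0.4, -6.8, 1.3]
grip_width: 0.0596
```

```bash
python3 -c "
from h import *
st()
crop('side','s4.png',200,150,420,315,3.6)"
```

```text
t8.97 tcp [ 0.5624 -0.0809  0.0216] trayx of pads front -149.4 yaw deg -0.48 zaxis [ 0.037 -0.037 -0.999] F [ 0.4 -6.8  1.3] w 0.0596
```

View pics/z_s4.png

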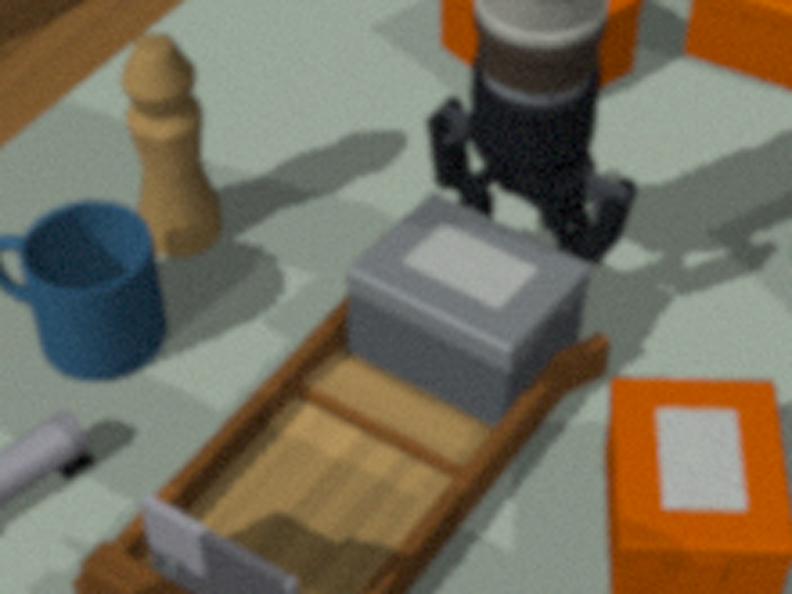

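The side view shows the box square between the rails, climbing the ramp with no jam (force 7 N). Continuing.

>>> play_rows(deltas=[0.7,0.01,-0.07,0,-0.2,0.7,0,-0.07,0,-0.2,0.7,0,-0.07,0,0,0.7,0,-0.07,0,0,0.7,0,-0.07,0,0,0.7,0,-0.07,0,0,0.7,0,-0.07,0,0,0.7,0,-0.07,0,0,0.7,0,-0.07,0,0,0.7,0,-0.07,0,0])

```text
clock: 10.28
eef_pos: [0.5619, -0.0445, 0.0215]
tool_rot: [0.999, -0.005, 0.018, 0.027]
ft_force: [-0.7, -10.8, 6.1]
grip_width: 0.0599
```

```bash
python3 -c "
from h import *
st()"
```

```text
t10.28 tcp [ 0.5619 -0.0445  0.0215] trayx of pads front -113.0 yaw deg -0.46 zaxis [ 0.035 -0.054 -0.998] F [ -0.7 -10.8   6.1] w 0.0599
```

>>> play_rows(deltas=[0.7,0.01,-0.03,-0.04,-0.2,0.7,0.01,-0.07,-0.03,-0.2,0.7,0,-0.07,-0.015,0,0.7,0,-0.07,-0.015,0])

```text
clock: 10.78
eef_pos: [0.5609, -0.0306, 0.026]
tool_rot: [0.999, -0.002, 0.016, 0.029]
ft_force: [0.5, -7.4, 1.3]
grip_width: 0.0596
```

```bash
python3 -c "
from h import *
st()"
```

```text
t10.78 tcp [ 0.5609 -0.0306  0.026 ] trayx of pads front -99.1 yaw deg -0.18 zaxis [ 0.031 -0.058 -0.998] F [ 0.5 -7.4  1.3] w 0.0596
```

>>> play_rows(deltas=[0.7,0.02,-0.07,-0.012,0,0.7,0.01,-0.07,-0.012,0,0.7,0,-0.07,-0.012,0,0.7,0,-0.07,-0.012,0,0.7,0,-0.07,-0.012,0])

```text
clock: 11.4
eef_pos: [0.5605, -0.0119, 0.0293]
tool_rot: [0.999, -0.003, 0.014, 0.033]
ft_force: [0.3, -6.0, 1.8]
grip_width: 0.0597
```

```bash
python3 -c "
from h import *
st()
crop('side','s5.png',200,150,420,315,3.6)"
```

```text
t11.40 tcp [ 0.5605 -0.0119  0.0293] trayx of pads front -80.4 yaw deg -0.34 zaxis [ 0.028 -0.066 -0.997] F [ 0.3 -6.   1.8] w 0.0597
```

View pics/z_s5.png

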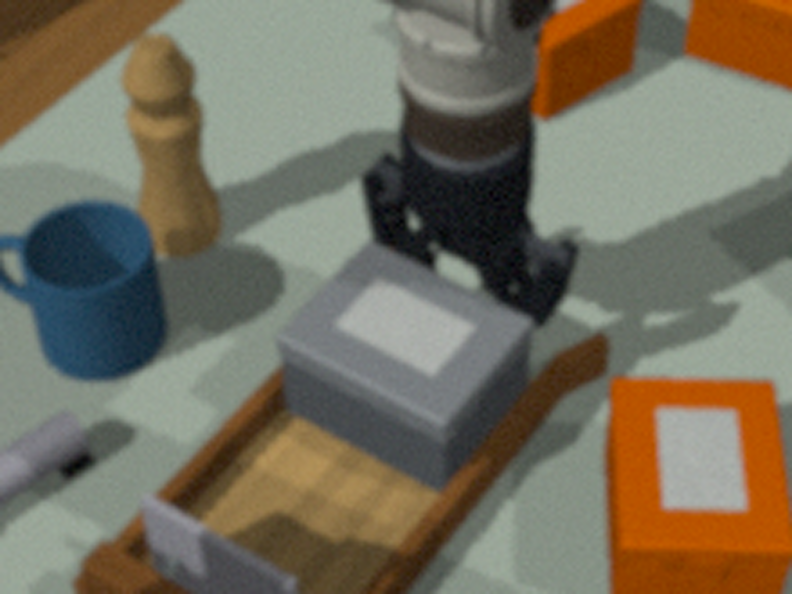

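The box is square between the rails with its front overhanging the lip, not yet tipped. Advancing in short strokes while following its rise.

>>> play_rows(deltas=[0.7,0.01,-0.07,-0.012,-0.2,0.7,0.01,-0.07,-0.012,0,0.7,0,-0.06,-0.015,0,0.7,0,-0.05,-0.02,0])

```text
clock: 11.95
eef_pos: [0.5603, 0.0047, 0.0319]
tool_rot: [0.999, -0.001, 0.013, 0.033]
ft_force: [0.7, -3.3, 1.3]
grip_width: 0.0595
```

```bash
python3 -c "
from h import *
st()"
```

```text
t11.95 tcp [0.5603 0.0047 0.0319] trayx of pads front -63.8 yaw deg -0.10 zaxis [ 0.025 -0.065 -0.998] F [ 0.7 -3.3  1.3] w 0.0595
```

>>> play_rows(deltas=[0.7,0,-0.04,-0.04,0,0.7,0,-0.04,-0.05,0,0.7,0,-0.03,-0.05,0])

```text
clock: 12.32
eef_pos: [0.5586, 0.0134, 0.0388]
tool_rot: [0.999, -0.001, 0.011, 0.032]
ft_force: [0.2, -2.1, -0.9]
grip_width: 0.0601
```

```bash
python3 -c "
from h import *
st()"
```

```text
t12.32 tcp [0.5586 0.0134 0.0388] trayx of pads front -55.1 yaw deg -0.03 zaxis [ 0.022 -0.064 -0.998] F [ 0.2 -2.1 -0.9] w 0.0601
```

>>> play_rows(deltas=[0.7,0.03,-0.03,-0.05,0,0.7,0.03,-0.02,-0.04,0,0.7,0,0,0,0])

```text
clock: 12.7
eef_pos: [0.5612, 0.0171, 0.0439]
tool_rot: [0.999, -0.0, 0.01, 0.032]
ft_force: [0.2, -2.8, -0.8]
grip_width: 0.06
```

```bash
python3 -c "
from h import *
st()
crop('side','s6.png',200,150,420,315,3.6)"
```

```text
t12.70 tcp [0.5612 0.0171 0.0439] trayx of pads front -51.4 yaw deg -0.00 zaxis [ 0.02  -0.064 -0.998] F [ 0.2 -2.8 -0.8] w 0.06
```

View pics/z_s6.png

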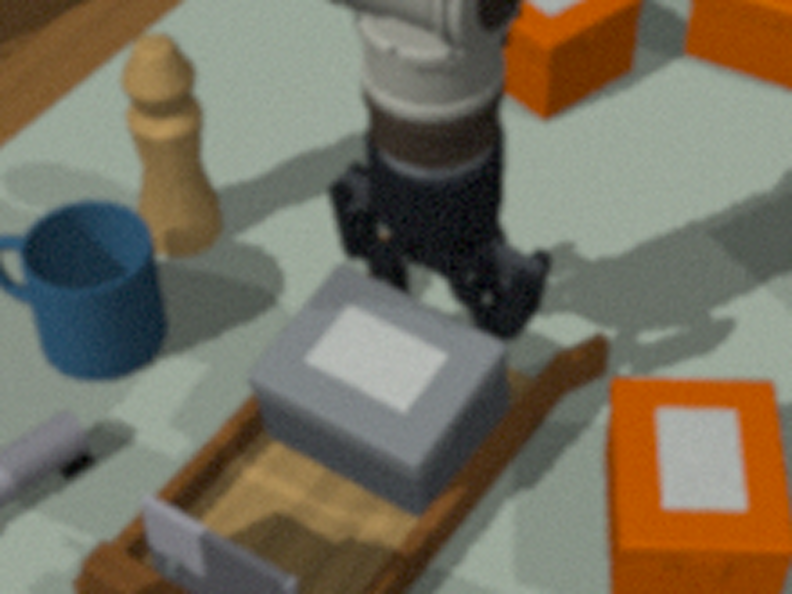

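The box has tipped over the lip; it is now pitched forward with its front on the tray floor and still square. Continuing, and following the rear down.

>>> play_rows(deltas=[0.7,0,-0.06,0.01,0,0.7,0,-0.07,0.015,0,0.7,0,-0.07,0.015,0,0.7,0,-0.07,0.012,0,0.7,0,-0.07,0.012,0])

```text
clock: 13.38
eef_pos: [0.5619, 0.0373, 0.039]
tool_rot: [0.999, -0.001, 0.011, 0.033]
ft_force: [0.2, -5.5, 1.6]
grip_width: 0.0597
```

```bash
python3 -c "
from h import *
st()"
```

```text
t13.38 tcp [0.5619 0.0373 0.039 ] trayx of pads front -31.2 yaw deg -0.09 zaxis [ 0.021 -0.065 -0.998] F [ 0.2 -5.5  1.6] w 0.0597
```

>>> play_rows(deltas=[0.7,0,-0.07,0.005,0,0.7,0,-0.07,0.005,0,0.7,0,-0.07,0.005,0,0.7,0,-0.07,0.005,0,0.7,0,-0.07,0.005,0,0.7,0,-0.06,0.005,0])

```text
clock: 14.12
eef_pos: [0.5626, 0.063, 0.0363]
tool_rot: [0.999, -0.001, 0.011, 0.033]
ft_force: [0.2, -5.0, 2.2]
grip_width: 0.0596
```

```bash
python3 -c "
from h import *
st()"
```

```text
t14.12 tcp [0.5626 0.063  0.0363] trayx of pads front -5.5 yaw deg -0.11 zaxis [ 0.023 -0.067 -0.998] F [ 0.2 -5.   2.2] w 0.0596
```

>>> play_rows(deltas=[0.7,0,-0.05,0.005,0,0.7,0,-0.05,0.02,0,0.7,0,-0.05,0.03,0])

```text
clock: 14.5
eef_pos: [0.563, 0.0723, 0.0327]
tool_rot: [0.999, -0.001, 0.012, 0.033]
ft_force: [0.6, -4.0, -1.3]
grip_width: 0.0598
```

```bash
python3 -c "
from h import *
st()"
```

```text
t14.50 tcp [0.563  0.0723 0.0327] trayx of pads front 3.8 yaw deg -0.13 zaxis [ 0.023 -0.067 -0.997] F [ 0.6 -4.  -1.3] w 0.0598
```

>>> play_rows(deltas=[0.7,0,-0.03,0.04,0,0.7,0,-0.05,0.03,0,0.7,0,-0.05,0,0])

```text
clock: 14.88
eef_pos: [0.563, 0.0799, 0.0274]
tool_rot: [0.999, -0.002, 0.012, 0.034]
ft_force: [-0.8, -5.1, 0.9]
grip_width: 0.0601
```

```bash
python3 -c "
from h import *
st()
crop('side','s7.png',200,150,420,315,3.6)"
```

```text
t14.88 tcp [0.563  0.0799 0.0274] trayx of pads front 11.4 yaw deg -0.14 zaxis [ 0.023 -0.068 -0.997] F [-0.8 -5.1  0.9] w 0.0601
```

View pics/z_s7.png

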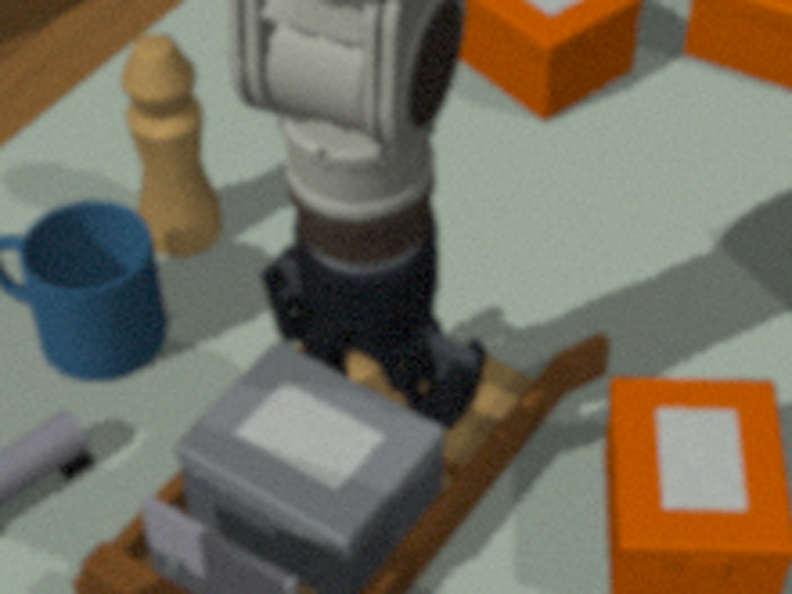

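The box now sits flat on the tray floor, square, about 30 mm short of the bookend. Approaching slowly.

>>> play_rows(deltas=[0.7,0,-0.06,0,0,0.7,0,-0.06,0,0,0.7,0,-0.06,0,0,0.7,0,-0.06,0,0,0.7,0,-0.03,0,0])

```text
clock: 15.55
eef_pos: [0.5635, 0.0955, 0.0273]
tool_rot: [0.999, -0.002, 0.012, 0.035]
ft_force: [-0.9, -4.7, 1.2]
grip_width: 0.0597
```

```bash
python3 -c "
from h import *
st()"
```

```text
t15.55 tcp [0.5635 0.0955 0.0273] trayx of pads front 27.0 yaw deg -0.18 zaxis [ 0.024 -0.07  -0.997] F [-0.9 -4.7  1.2] w 0.0597
```

>>> play_rows(deltas=[0.7,0,-0.03,0,0,0.7,0,-0.03,0,0,0.7,0,-0.03,0,0,0.7,0,-0.03,0,0,0.7,0,-0.03,0,0])

```text
clock: 16.18
eef_pos: [0.5637, 0.1035, 0.0273]
tool_rot: [0.999, -0.003, 0.012, 0.036]
ft_force: [0.2, -5.3, 2.5]
grip_width: 0.0599
```

>>> play_rows(deltas=[0.7,0,-0.025,0,0,0.7,0,-0.025,0,0,0.7,0,-0.025,0,0])

```text
clock: 16.55
eef_pos: [0.5637, 0.1074, 0.0274]
tool_rot: [0.999, -0.003, 0.012, 0.037]
ft_force: [-0.6, -5.5, 1.3]
grip_width: 0.0593
```

>>> play_rows(deltas=[0.7,0,-0.02,0,0,0.7,0,-0.02,0,0,0.7,0,-0.02,0,0])

```text
clock: 16.92
eef_pos: [0.5637, 0.1103, 0.0274]
tool_rot: [0.999, -0.003, 0.012, 0.038]
ft_force: [0.1, -5.5, 2.6]
grip_width: 0.0598
```

>>> play_rows(deltas=[0.7,0,-0.02,0,0,0.7,0,-0.02,0,0])

```text
clock: 17.18
eef_pos: [0.5637, 0.1115, 0.0274]
tool_rot: [0.999, -0.004, 0.012, 0.039]
ft_force: [0.4, -8.3, 3.0]
grip_width: 0.0598
```

>>> play_rows(deltas=[0.7,0,-0.02,0,0])

```text
clock: 17.3
eef_pos: [0.5637, 0.1114, 0.0275]
tool_rot: [0.999, -0.004, 0.012, 0.04]
ft_force: [0.4, -9.7, 1.3]
grip_width: 0.0601
```

>>> play_rows(deltas=[0.7,0,-0.03,0,0])

```text
clock: 17.42
eef_pos: [0.5637, 0.1113, 0.0275]
tool_rot: [0.999, -0.004, 0.012, 0.042]
ft_force: [0.6, -11.5, 3.1]
grip_width: 0.0596
```

>>> play_rows(deltas=[0.7,0,-0.038,0,0,0.7,0,-0.038,0,0,0.7,0,-0.038,0,0])

```text
clock: 17.8
eef_pos: [0.5636, 0.1105, 0.0278]
tool_rot: [0.999, -0.005, 0.012, 0.05]
ft_force: [0.9, -10.6, 2.6]
grip_width: 0.0595
```

>>> play_rows(deltas=[0.7,0,-0.05,0,0,0.7,0,-0.05,0,0,0.7,0,-0.05,0,0])

```text
clock: 18.18
eef_pos: [0.5635, 0.1095, 0.0282]
tool_rot: [0.998, -0.006, 0.012, 0.059]
ft_force: [-0.0, -14.7, 4.2]
grip_width: 0.0599
```

>>> play_rows(deltas=[0.7,0,-0.048,0,0,0.7,0,-0.048,0,0,0.7,0,-0.048,0,0,0.7,0,-0.048,0,0,0.7,0,-0.048,0,0])

```text
clock: 18.8
eef_pos: [0.5635, 0.1079, 0.0287]
tool_rot: [0.997, -0.007, 0.012, 0.075]
ft_force: [1.2, -13.0, 4.4]
grip_width: 0.06
```

>>> play_rows(deltas=[0.7,0,-0.05,0,0,0.7,0,-0.05,0,0,0.7,0,-0.05,0,0,0.7,0,-0.05,0,0,0.7,0,-0.05,0,0])

```text
clock: 19.42
eef_pos: [0.5634, 0.1063, 0.0294]
tool_rot: [0.996, -0.007, 0.012, 0.091]
ft_force: [0.4, -13.5, 6.1]
grip_width: 0.0598
```

>>> play_rows(deltas=[0.7,0,-0.055,-0.015,0,0.7,0,-0.055,-0.015,0,0.7,0,-0.055,-0.015,0])

```text
clock: 19.8
eef_pos: [0.5627, 0.1052, 0.0301]
tool_rot: [0.995, -0.008, 0.011, 0.102]
ft_force: [1.9, -15.4, 0.8]
grip_width: 0.0597
```

>>> play_rows(deltas=[0.7,0,-0.053,-0.012,0,0.7,0,-0.053,-0.012,0,0.7,0,-0.053,-0.012,0,0.7,0,-0.053,-0.012,0,0.7,0,-0.053,-0.012,0,0.7,0,-0.053,-0.012,0])

```text
clock: 20.55
eef_pos: [0.5622, 0.1029, 0.0309]
tool_rot: [0.992, -0.009, 0.009, 0.123]
ft_force: [2.1, -15.0, 1.4]
grip_width: 0.0595
```

>>> play_rows(deltas=[0.7,0,0.01,0,0,0.7,0,0.08,0,0,0.7,0,0.15,0,0,0.7,0,0.3,0,0,0.7,0,0.4,0,0,0.7,0,0.4,0,0,0.7,0,0.3,-0.3,0,0.7,0,0.2,-0.6,0,0.7,0,0.2,-0.6,0,0.7,0,0.2,-0.6,0,0.7,0,0,0,0])

```text
clock: 21.92
eef_pos: [0.5556, -0.0048, 0.1912]
tool_rot: [0.993, -0.01, 0.009, 0.12]
ft_force: [0.9, 0.7, -0.1]
grip_width: 0.0596
```

```bash
python3 -c "
from h import *
st()
snap('side','s8.png');snap('top','t8.png')
a=cv2.imread('pics/s8.png')[180:360,150:400];b=cv2.imread('pics/t8.png')[180:300,190:360]
a=cv2.resize(a,(400,288));b=cv2.resize(b,(800,565));b=b[:560]
cv2.imwrite('pics/z8.png',b);cv2.imwrite('pics/z9.png',cv2.resize(a,(800,576)))"
```

```text
t21.93 tcp [ 0.5556 -0.0048  0.1912] trayx of pads front -73.3 yaw deg -1.05 zaxis [ 0.015 -0.238 -0.971] F [ 0.9  0.7 -0.1] w 0.0596
```

View pics/z9.png

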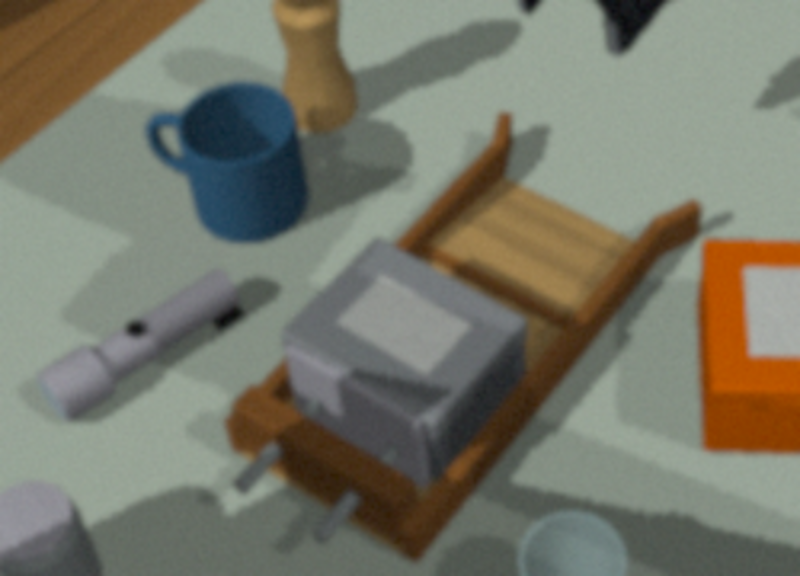

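View pics/z8.png

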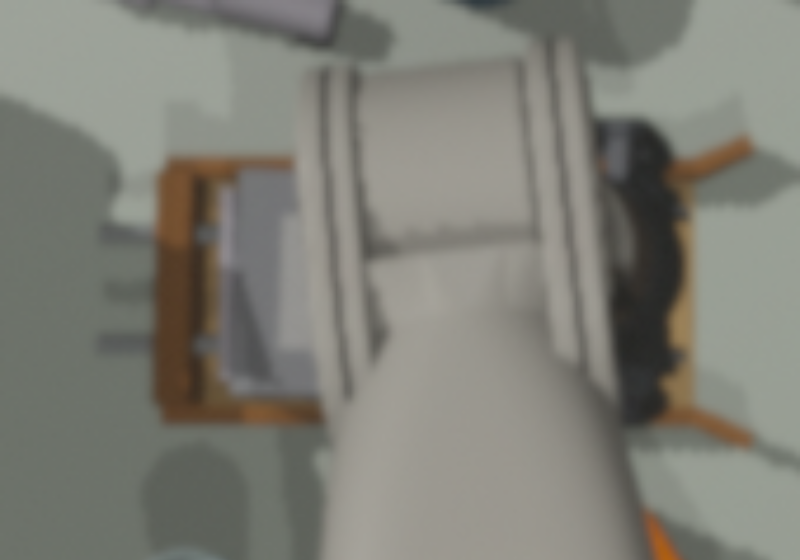

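The side view shows the box flat and square between the rails, against the bookend, with the neighbouring objects standing as before. In the top view the box front meets the plate at u≈235, and the gripper is clear of it.

>>> play_rows(deltas=[0.7,0,0,0,0,0.7,0,0,0,0])

```text
clock: 22.28
eef_pos: [0.5517, -0.005, 0.1849]
tool_rot: [0.993, -0.01, 0.003, 0.12]
ft_force: [-0.6, -0.3, 0.1]
grip_width: 0.0596
```

```bash
python3 -c "
from h import *
st()
print(ticket.job_done())"
```

```text
t22.27 tcp [ 0.5517 -0.005   0.1849] trayx of pads front -73.5 yaw deg -1.04 zaxis [ 0.004 -0.238 -0.971] F [-0.6 -0.3  0.1] w 0.0596
the job is handed in; nothing more can be done
None
```

The grey box is in the tray, up against the bookend, and I handed the job in at 22.3 s. I squared it with the two open fingers, pushed it up the ramp and over the lip while following its rise and fall, then slid it gently up to the plate.

- **Pressing:** the box stopped moving at a wrist force of about 8 to 10 N. I then held 13 to 15 N for about 2 s. Sliding took about 5 N, which leaves roughly 6 to 10 N on the plate. That plate force is inferred, not measured directly. The highest push I read at any point was about 15 N.
- **Last views:** the side picture shows the box flat and square between the rails and touching the bookend. The mug and flashlight and the parts of the pepper mill, jar and tin in view look undisturbed. The arm hid part of the box from above, and the bowl was not in the final crops.
- **After release:** the gripper is clear of everything and the force reads about zero.
- **Off plan:** the tool leaned by about 14° during the long press. By my estimate the gripper body stayed about 10 mm above the box, and the force readings showed no extra contact.

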